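# Lift the retaining ring of the blue press roller

### The arm

A 6-joint arm with a two-finger parallel gripper is mounted at the origin on the work surface. World frame = base frame: x ahead of the robot, y to its left, z up, the work surface at z = 0. Lengths are in m, angles in rad, forces in N, time in s.
With the tool pointing down it reaches from about 0.375 to 0.975 m from the base axis. Payload 3.8 kg.
Tool frame: the origin (TCP) lies where the fingers leave the gripper's body, on its centre line; the fingertips stand 64 mm ahead of it and the grasp point (between the pads) lies r.grasp_offset ahead of it (r.grasp_offset is the distance from the TCP to the grasp point, in m); z points along the fingers, x is the direction in which the jaws open and shut, and the axes are right-handed (so a half turn about z gives the same grasp; the last joint's range is limited). The gripper opens to 88 mm and grips with 3 to 60 N. Pads are 18 mm wide; open, the fingers measure 123 mm over their backs; the gripper's body (75 mm by 187 mm) begins 45 mm behind the grasp point.
Start: joints at [1.137, 0.264, 1.604, -0, 1.274, -0.037], TCP at [0.261, 0.623, 0.303] pointing down, gripper open.
Joint ranges: [-2.63, 2.63], [-0.94, 2.18], [0.31, 2.57], [-1.31, 4.45], [0, 2.66], [-2.55, 2.55]. Speed limits (rad/s): [2.57, 2.57, 3.14, 3.14, 3.14, 3.14].

### API

Orientations are given as [roll, pitch, yaw] about the fixed x, y, z axes, in that order (R = Rz(yaw) Ry(pitch) Rx(roll)).
In Python, from rig import r, get_image, calibration, models gives the robot as it stands.
- The arm moves only by the tool apply_moves, never from a script. Its arguments are lists of equal length, an entry for each row: "dp": the shift along the tool's x, y, z in m, a list of three; "rotation": the turn, a rotation vector about the tool's x, y, z in rad, a list of three; "jaw": the opening, from 0 (shut) to 1 (fully open). A call has 1 to 5 rows; each row shifts and turns the pose as measured when the row begins, along the tool's axes as they then stand; what a row does not reach is not made up. A row lasts 1/10 s, in which the tool goes at most 50 mm and 8.59 degrees, less where a joint would pass 70% of its speed; a pose out of reach is approached as far as the arm can. A call with a gripper value outside its range is refused whole. The fingers move at their own pace and stop on an object; "grip_force" is the grip in N (left out, the last holds). Time passes only in rows, so rows that do not move let the fingers close. It gives the time, the measured TCP pose, the force and the opening at its end, in the units of the state.
- r.get_obs(): the state, without advancing time (a new reading comes with each control period).
- get_image(name): name is "side" or "top"; returns the picture (400x640x3 uint8, blue, green, red); there is no depth.
- calibration(name): a dict with "mtx" (3x3 intrinsics, pixels), "R" (3x3) and "t" (3): a world point X has camera coordinates R X + t. Camera axes: x right, y down, z forward; pixel columns grow to the right and rows downward; lengths in m; the calibration is good to about 2 mm. A picture is of the moment at which its call begins. calibration takes no time and is no camera call.
- r.close_job(): hands the job in, once; it reports no verdict.
Trained networks look in the newest picture that a camera, given by its name, has taken for a name from the list of things; names that differ only in an ending like _2 or _b are one class to them, and where a whole thing is asked for, a point or a joint stands for the part that bears it (a point fixed in the world has none). Each returns a list of dicts, best first, with "p" (0 to 1); they miss things now and then, are a little off and sometimes report something else, mostly with a low value. They report only what shows in the picture. A call takes as long as a camera call. They do not tell look-alikes from the thing itself.
- models.search_frame(camera, query): "point" ([x, y, z] in m, in world coordinates, good to about 4 mm: the middle of the surface that is visible of it).
- models.spot_point(camera, query): "point" ([x, y, z] in m, in world coordinates, good to about 4 mm: a listed point, or the origin of a listed thing).
The state is a dict: "clock": time; "joints": joint angles; "qvel": joint speeds; "joint_efforts": joint torques, N m; "ee_pos": TCP position; "tcp_rot": TCP orientation; "contact_force": force on the tool from outside, world axes, zero at the start; "moment": the same for the moment, N m; "grip_width": opening from 0.0 (shut) to 1.0 (fully open).
Only numpy, scipy, OpenCV 4.12 (cv2) and the standard library are available. Lean on these libraries where they do the work, as an engineer would, in place of code of your own. Each camera call takes 0.05 s, during which the arm holds its last target.

### The job

The blue press roller is to come off for service. Take the orange-handled pick from the black mat, put its tip under the red-tipped end of the blue roller's retaining ring and lift that end out of the groove, at least 30 mm up (the ring stays where it is left), then lay the pick flat on the black mat and let go.

Things in the scene. Friction and masses are not known exactly. Their poses are not given: they have to be found in the camera images.
- pick_grip (a point): Centre (half-way up) of the loose pick's orange handle: 100 mm long (x), 24 wide (y), 26 high (z, up). A straight steel shank runs on from its +x end along the centre line; its last 20 mm are a flat tip 8 mm wide, 4 thick, ending 115 mm ahead (+x) of this point. 0.1 kg, balanced near this point. It starts on the mat, x roughly away from the robot.
- ring_tab (a point): Centre of the red tab (20 x 14 x 5 mm, x y z) on the free end of the blue roller's brass split ring; moves with it. x points over the roller's centre (36 mm on) to the ring's heel; -x faces roughly to the robot. Below is an open window for the tip, entered from -x: floor 52, tab's underside 72 mm above the table, 36 mm wide or more; the hub closes it 14 mm beyond this point (+x).
- ring_blue (a joint): Angle of the blue roller's ring about its heel (65 mm from the tab's centre, 75 mm above the table), rad: 0 seated, grows as the tab rises, stop at 1.2; 0.4 is about 30 mm at the tab's end. Light friction (1 N at the tab) holds it where left. The blue roller is 84 mm wide, 86 high, on a fixed black foot; two steel-coloured ones beside it are alike.
- mat: Black rubber mat under the pick, 260 mm (x) by 160 mm (y), 3 mm thick, fixed; origin at the centre of its underside, z up.
Mind the look-alikes: they are no part of the job. Leave any turquoise or white look-alike of the part that bears pick_grip alone.

How it is judged:
By the outcome, as a careful person would: the job done as asked, in the order asked, and still so for the second after the job is handed in, with the robot touching nothing.
It also fails if it takes over 58 s, if anything falls off the work surface, if the arm or the gripper's body presses on something with over 40 N, if the wrist force passes 120 N, or if a joint passes its speed limit or range.

## Working session

There is one attempt and no reset: what is moved stays moved. The work goes in short steps, Python scripts to look and compute and a tool call to move; the robot and the scene stay as the last step left them, time stands still between calls to the robot, and variables do not carry over. Pictures are saved under pics/ and viewed, and the job is handed in when it is done.

Besides the shell and the picture viewer there is one more tool, called after ">>>" by a JSON object that holds its "name" and its "arguments". apply_moves: Moves the arm, as the interface text tells. Its arguments: {"type":"object","properties":{"dp":{"type":"array"},"rotation":{"type":"array"},"jaw":{"type":"array"},"grip_force":{"type":"number"}},"required":["dp","rotation","jaw"]}

```bash
ls; mkdir -p pics; python3 - <<'E'
from rig import r,get_image,calibration,models
import cv2
for n in("side","top"):
    cv2.imwrite(f"pics/a_{n}.png",get_image(n))
    for q in("pick_grip","ring_tab","mat"):
        print(n,q,[(d['p'],[round(float(v),4) for v in d['point']]) for d in models.spot_point(n,q)])
o=r.get_obs();print(o, r.grasp_offset)
E
```

```text
pics
side pick_grip [(0.74, [0.5161, -0.2891, 0.0158]), (0.62, [0.4011, 0.132, 0.0127])]
side ring_tab [(0.5, [0.5843, -0.0224, 0.0725])]
side mat [(0.8, [0.5474, -0.2714, -0.0015])]
top pick_grip [(0.91, [0.398, 0.1274, 0.0144]), (0.84, [0.2973, -0.2284, 0.0133]), (0.75, [0.5162, -0.2897, 0.0089])]
top ring_tab [(0.7, [0.5881, -0.0248, 0.0752])]
top mat [(0.68, [0.5438, -0.2797, 0.0018])]
{'clock': 0.4, 'joints': array([ 1.13711941e+00,  2.64073347e-01,  1.60416492e+00,  1.85423558e-05,
        1.27371061e+00, -3.68752885e-02]), 'qvel': array([ 4.42407025e-05, -2.04698192e-03, -3.52996898e-03, -1.47359557e-03,
        5.89584138e-04, -2.16586213e-04]), 'joint_efforts': array([-8.83446810e-04, -5.01274967e+01, -3.56593072e+01,  7.27729336e-02,
        2.18456757e-02, -6.66852156e-05]), 'ee_pos': array([0.26081921, 0.62249623, 0.30249959]), 'tcp_rot': array([-3.14156180e+00,  3.55336794e-04,  1.17398928e+00]), 'contact_force': array([0.29336202, 0.2526882 , 0.3766883 ]), 'moment': array([-0.08193468,  0.01032202,  0.0149829 ]), 'grip_width': 1.0017467782875267} 0.0453
```

View pics/a_side.png

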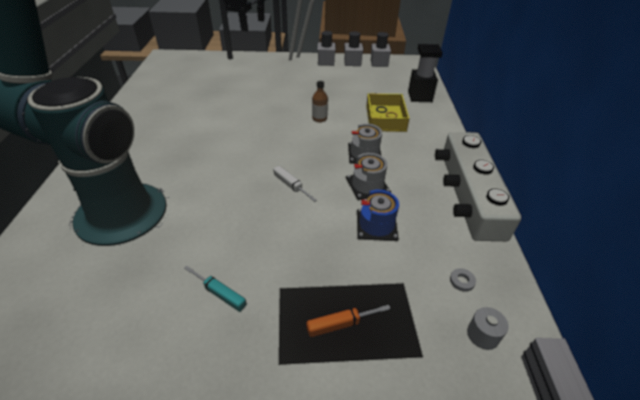

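View pics/a_top.png

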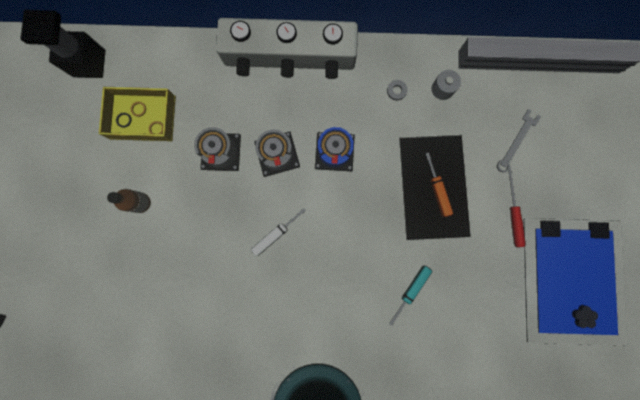

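The orange pick lies on the black mat at about (442,197) in top and (333,321) in side. The blue roller is at (336,145) in top and (380,213) in side. The white and turquoise picks are look-alikes. I'll zoom in to measure.

```bash
python3 - <<'E'
import cv2,numpy as np
t=cv2.imread("pics/a_top.png");s=cv2.imread("pics/a_side.png")
a=cv2.resize(t[120:180,300:370],None,fx=8,fy=8,interpolation=cv2.INTER_CUBIC)[:, :]
b=cv2.resize(t[135:245,395:475],None,fx=5,fy=5,interpolation=cv2.INTER_CUBIC)
cv2.imwrite("pics/b_rt.png",a);cv2.imwrite("pics/b_pt.png",b)
cv2.imwrite("pics/b_rs.png",cv2.resize(s[180:245,345:410],None,fx=8,fy=8,interpolation=cv2.INTER_CUBIC))
cv2.imwrite("pics/b_ps.png",cv2.resize(s[280:365,275:425],None,fx=5,fy=5,interpolation=cv2.INTER_CUBIC))
E
```

```text
(no output)
```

View pics/b_rt.png

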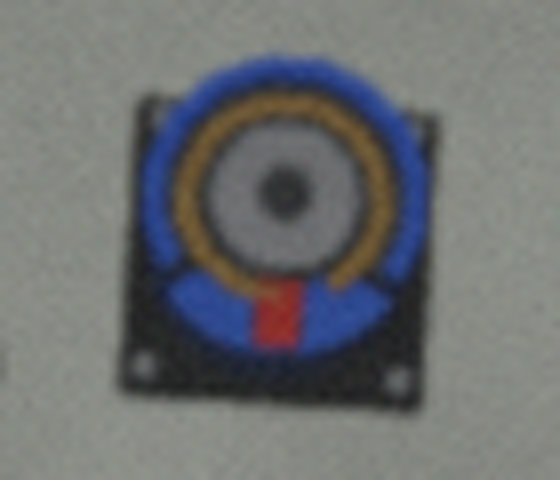

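View pics/b_pt.png

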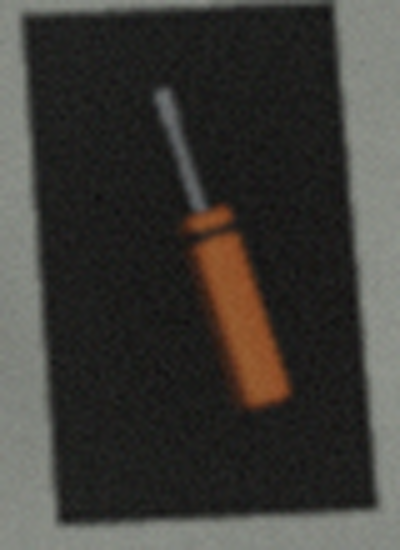

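View pics/b_rs.png

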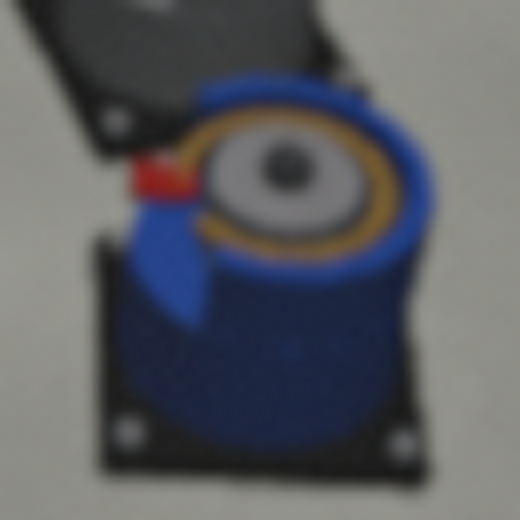

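View pics/b_ps.png

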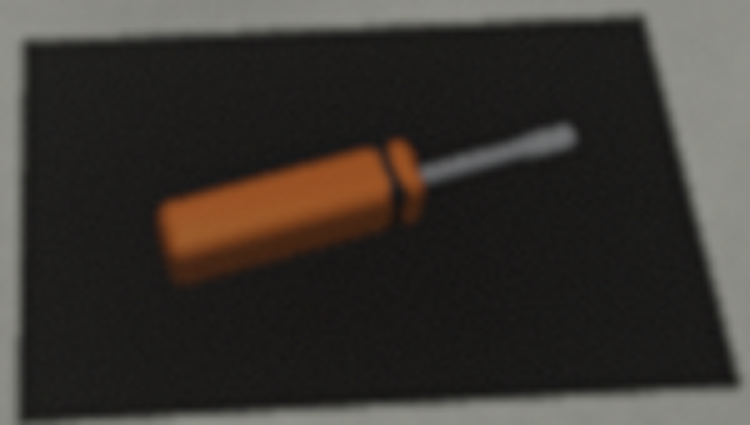

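```bash
cat > h.py <<'E'
import numpy as np,cv2
from rig import r,get_image,calibration,models
def P(cam,X):
    c=calibration(cam);p=c["mtx"]@(np.array(c["R"])@np.array(X,float)+np.array(c["t"]));return p[:2]/p[2]
def ray(cam,uv,z):
    c=calibration(cam);R=np.array(c["R"]);t=np.array(c["t"]).ravel()
    d=R.T@np.linalg.solve(np.array(c["mtx"]),[uv[0],uv[1],1.]);o=-R.T@t
    return o+d*(z-o[2])/d[2]
def tri(u,v,):
    A=[];b=[]
    for cam,uv in(("top",u),("side",v)):
        c=calibration(cam);M=np.array(c["mtx"])@np.c_[c["R"],np.array(c["t"]).ravel()]
        for k in(0,1):
            row=uv[k]*M[2]-M[k];A.append(row[:3]);b.append(-row[3])
    return np.linalg.lstsq(np.array(A),np.array(b),rcond=None)[0]
E
python3 - <<'E'
from h import *
np.set_printoptions(precision=4,suppress=True)
cr=lambda x0,y0,f,u,v:(x0+(u+.5)/f-.5,y0+(v+.5)/f-.5)
pt=lambda u,v:cr(395,135,5,u,v); ps=lambda u,v:cr(275,280,5,u,v)
rt=lambda u,v:cr(300,120,8,u,v); rs=lambda u,v:cr(345,180,8,u,v)
print("campos",[-np.array(calibration(c)["R"]).T@np.array(calibration(c)["t"]).ravel() for c in("top","side")])
print("tip top z18",ray("top",pt(161,88),.017)," side",ray("side",ps(576,133),.017),tri(pt(161,88),ps(576,133)))
print("back top",ray("top",pt(268,405),.029),"front",ray("top",pt(209,211),.029))
print("shank base",ray("top",pt(200,210),.018))
print("mat corners",[ray("top",pt(*k),.003) for k in((24,14),(332,5),(376,507),(58,521))])
print("mat side",[ray("side",ps(*k),.003) for k in((25,42),(640,18),(738,384),(20,418))])
print("tab",[ray("top",rt(*k),.077) for k in((257,282),(302,282),(299,347),(253,347))])
print("hubctr",ray("top",rt(286,192),.086),"side",ray("side",rs(288,165),.086))
print("foot",[ray("top",rt(*k),.004) for k in((143,97),(437,115),(418,408),(122,390))])
# color mask handle
for cam in("top","side"):
    im=get_image(cam).astype(int);b,g,rr=im[...,0],im[...,1],im[...,2]
    m=((rr>100)&(g<rr*.7)&(b<rr*.45)).astype(np.uint8)
    n,l,st,c=cv2.connectedComponentsWithStats(m)
    for i in range(1,n):
        if st[i,4]>20:
            pts=np.argwhere(l==i)[:,::-1].astype(np.float32); print(cam,st[i],c[i],cv2.minAreaRect(pts))
E
```

```text
campos [array([ 0.4034, -0.0045,  0.9461]), array([ 0.4846, -0.6717,  0.684 ])]
tip top z18 [ 0.6264 -0.2545  0.017 ]  side [ 0.6277 -0.254   0.017 ] [ 0.627  -0.2544  0.0175]
back top [ 0.4683 -0.3035  0.029 ] front [ 0.5628 -0.2749  0.029 ]
shank base [ 0.565  -0.2737  0.018 ]
mat corners [array([ 0.6661, -0.1883,  0.003 ]), array([ 0.6756, -0.3456,  0.003 ]), array([ 0.4211, -0.3654,  0.003 ]), array([ 0.4094, -0.2075,  0.003 ])]
mat side [array([ 0.4083, -0.2089,  0.003 ]), array([ 0.6639, -0.1897,  0.003 ]), array([ 0.677 , -0.3463,  0.003 ]), array([ 0.4206, -0.3652,  0.003 ])]
tab [array([ 0.599, -0.016,  0.077]), array([ 0.5994, -0.0291,  0.077 ]), array([ 0.5801, -0.0288,  0.077 ]), array([ 0.5797, -0.0154,  0.077 ])]
hubctr [ 0.6238 -0.0235  0.086 ] side [ 0.6239 -0.0255  0.086 ]
foot [array([0.6743, 0.021 , 0.004 ]), array([ 0.6713, -0.0728,  0.004 ]), array([ 0.5765, -0.0688,  0.004 ]), array([0.5794, 0.0246, 0.004 ])]
top [209 155   5   8  39] [211.0513 158.5897] ((211.0, 158.5), (7.0, 4.0), 90.0)
top [333 155   4   8  31] [334.4516 158.3871] ((334.5, 158.5), (7.0, 3.0),
[... 282 characters left out ...]
((443.0000305175781, 198.50003051757812), (34.46882629394531, 8.5381498336792), 71.56504821777344)
top [513 207  12  40 270] [518.4481 226.7222] ((518.5853271484375, 226.268310546875), (39.31362533569336, 7.28848123550415), 83.6598129272461)
side [355 164   7   4  24] [357.7917 165.375 ] ((358.0, 165.5), (3.0, 6.0), 90.0)
side [362 200   8   4  25] [365.08 201.68] ((365.5, 201.5), (3.0, 7.0), 90.0)
side [353 308   6  10  38] [355.5    312.8158] ((355.60003662109375, 312.70001220703125), (9.838699340820312, 4.0249223709106445), 63.43495178222656)
side [307 310  46  21 507] [329.5582 320.1677] ((329.6846008300781, 320.17694091796875), (11.226343154907227, 45.78242874145508), 74.74488067626953)
```

```bash
cat >> h.py <<'E'
from scipy.spatial.transform import Rotation as Ro
def plan(pos,yaw,step=.045,rstep=.14,n=5,jaw=1,pitch_extra=None):
    """rows from measured pose toward pos(TCP), tool down with tool-x yaw"""
    o=r.get_obs();p=np.array(o["ee_pos"]);R=Ro.from_euler("xyz",o["tcp_rot"])
    T=Ro.from_euler("xyz",[np.pi,0,yaw]); pos=np.array(pos,float)
    dist=np.linalg.norm(pos-p);ang=(R.inv()*T).magnitude()
    N=max(int(np.ceil(dist/step-1e-3)),int(np.ceil(ang/rstep-1e-3)),1)
    print("clock %.2f"%o["clock"],"p",np.round(p,4),"rpy",np.round(o["tcp_rot"],4),"F",np.round(o["contact_force"],2),"grip %.3f"%o["grip_width"],"dist %.4f ang %.4f N %d"%(dist,ang,N))
    dp=[];rv=[]
    rot=(R.inv()*T).as_rotvec()/N
    for k in range(min(n,N)):
        dp.append(np.round(R.inv().apply((pos-p)/N),4).tolist());rv.append(np.round(rot,3).tolist());R=R*Ro.from_rotvec(rot)
    print("dp",dp);print("rotation",rv);print("jaw",[jaw]*len(dp))
E
python3 -c "
from h import *
plan([.5165,-.2888,.20],-1.271)"
```

```text
clock 0.50 p [0.2608 0.6226 0.3027] rpy [-3.1416  0.      1.174 ] F [-0.34  0.87  0.79] grip 1.002 dist 0.9521 ang 2.4450 N 22
dp [[-0.0337, 0.0267, 0.0047], [-0.0305, 0.0303, 0.0047], [-0.027, 0.0335, 0.0047], [-0.0231, 0.0363, 0.0047], [-0.0189, 0.0386, 0.0047]]
rotation [[0.0, 0.0, 0.111], [0.0, 0.0, 0.111], [0.0, 0.0, 0.111], [0.0, 0.0, 0.111], [0.0, 0.0, 0.111]]
jaw [1, 1, 1, 1, 1]
```

>>> {"name": "apply_moves", "arguments": {"dp": [[-0.034, 0.027, 0.0], [-0.03, 0.03, 0.0], [-0.027, 0.034, 0.0], [-0.023, 0.036, 0.0], [-0.019, 0.039, 0.0]], "rotation": [[0, 0, 0.11], [0, 0, 0.11], [0, 0, 0.11], [0, 0, 0.11], [0, 0, 0.11]], "jaw": [1, 1, 1, 1, 1]}}

```text
clock: 1.0
ee_pos: [0.3188, 0.4138, 0.3014]
tcp_rot: [-3.14, -0.002, 0.611]
contact_force: [0.2, -0.1, -0.2]
grip_width: 0.999
```

```bash
python3 -c "
from h import *
plan([.5165,-.2888,.20],-1.271)"
```

```text
clock 1.00 p [0.3188 0.4138 0.3014] rpy [-3.1402e+00 -1.7000e-03  6.1090e-01] F [ 0.18 -0.13 -0.21] grip 0.999 dist 0.7369 ang 1.8819 N 17
dp [[-0.0142, 0.0405, 0.0059], [-0.0096, 0.0419, 0.0059], [-0.0049, 0.0427, 0.0059], [-0.0002, 0.0429, 0.0059], [0.0045, 0.0427, 0.0059]]
rotation [[-0.0, 0.0, 0.111], [-0.0, 0.0, 0.111], [-0.0, 0.0, 0.111], [-0.0, 0.0, 0.111], [-0.0, 0.0, 0.111]]
jaw [1, 1, 1, 1, 1]
```

>>> {"name": "apply_moves", "arguments": {"dp": [[-0.014, 0.04, 0.005], [-0.01, 0.042, 0.005], [-0.005, 0.043, 0.005], [0.0, 0.043, 0.005], [0.005, 0.043, 0.005]], "rotation": [[0, 0, 0.11], [0, 0, 0.11], [0, 0, 0.11], [0, 0, 0.11], [0, 0, 0.11]], "jaw": [1, 1, 1, 1, 1]}}

```text
clock: 1.5
ee_pos: [0.3771, 0.1988, 0.2777]
tcp_rot: [-3.136, -0.007, 0.04]
contact_force: [0.6, 0.3, -0.5]
grip_width: 0.997
```

```bash
python3 -c "
from h import *
plan([.5165,-.2888,.20],-1.271,n=10)"
```

```text
clock 1.50 p [0.3771 0.1988 0.2777] rpy [-3.1359 -0.0074  0.0401] F [ 0.64  0.29 -0.47] grip 0.997 dist 0.5131 ang 1.3112 N 12
dp [[0.0099, 0.0411, 0.0063], [0.0144, 0.0398, 0.0063], [0.0186, 0.038, 0.0064], [0.0226, 0.0357, 0.0064], [0.0264, 0.033, 0.0064], [0.0298, 0.0299, 0.0064], [0.0329, 0.0265, 0.0065], [0.0356, 0.0227, 0.0065], [0.0379, 0.0187, 0.0065], [0.0397, 0.0145, 0.0065]]
rotation [[-0.001, -0.0, 0.109], [-0.001, -0.0, 0.109], [-0.001, -0.0, 0.109], [-0.001, -0.0, 0.109], [-0.001, -0.0, 0.109], [-0.001, -0.0, 0.109], [-0.001, -0.0, 0.109], [-0.001, -0.0, 0.109], [-0.001, -0.0, 0.109], [-0.001, -0.0, 0.109]]
jaw [1, 1, 1, 1, 1, 1, 1, 1, 1, 1]
```

>>> {"name": "apply_moves", "arguments": {"dp": [[0.01, 0.041, 0.006], [0.014, 0.04, 0.006], [0.019, 0.038, 0.006], [0.023, 0.036, 0.006], [0.026, 0.033, 0.006]], "rotation": [[0, 0, 0.11], [0, 0, 0.11], [0, 0, 0.11], [0, 0, 0.11], [0, 0, 0.11]], "jaw": [1, 1, 1, 1, 1]}}

```text
clock: 2.0
ee_pos: [0.4343, -0.014, 0.2487]
tcp_rot: [-3.127, -0.01, -0.533]
contact_force: [0.6, 1.2, -0.3]
grip_width: 0.999
```

>>> {"name": "apply_moves", "arguments": {"dp": [[0.03, 0.03, 0.006], [0.033, 0.026, 0.006], [0.036, 0.023, 0.006], [0.038, 0.019, 0.006], [0.04, 0.014, 0.006]], "rotation": [[0, 0, 0.11], [0, 0, 0.11], [0, 0, 0.11], [0, 0, 0.11], [0, 0, 0.11]], "jaw": [1, 1, 1, 1, 1]}}

```text
clock: 2.5
ee_pos: [0.4871, -0.2294, 0.2194]
tcp_rot: [-3.119, -0.005, -1.109]
contact_force: [0.7, -1.1, 0.4]
grip_width: 1.001
```

```bash
python3 -c "
from h import *
plan([.5165,-.2888,.15],-1.271,n=10)"
```

```text
clock 2.50 p [ 0.4871 -0.2294  0.2194] rpy [-3.1192 -0.0045 -1.1087] F [ 0.68 -1.11  0.37] grip 1.001 dist 0.0959 ang 0.1640 N 3
dp [[0.022, 0.0006, 0.0232], [0.022, -0.0008, 0.0232], [0.0219, -0.0022, 0.0232]]
rotation [[-0.008, -0.001, 0.054], [-0.008, -0.001, 0.054], [-0.008, -0.001, 0.054]]
jaw [1, 1, 1]
```

>>> {"name": "apply_moves", "arguments": {"dp": [[0.022, 0.001, 0.02], [0.022, -0.001, 0.02], [0.022, -0.002, 0.02], [0, 0, 0]], "rotation": [[-0.008, -0.001, 0.054], [-0.008, -0.001, 0.054], [-0.008, -0.001, 0.054], [0, 0, 0]], "jaw": [1, 1, 1, 1]}}

```text
clock: 2.9
ee_pos: [0.5181, -0.2989, 0.159]
tcp_rot: [-3.141, -0.004, -1.287]
contact_force: [0.1, 0.5, 0.5]
grip_width: 0.997
```

```bash
python3 -c "
from h import *
plan([.5165,-.2888,.0695],-1.271,step=.025)
cv2.imwrite('pics/c_top.png',get_image('top'));cv2.imwrite('pics/c_side.png',cv2.resize(get_image('side')[200:380,220:480],None,fx=3,fy=3))"
```

```text
clock 2.90 p [ 0.5181 -0.2989  0.159 ] rpy [-3.1406 -0.0044 -1.2868] F [0.12 0.46 0.47] grip 0.997 dist 0.0900 ang 0.0164 N 4
dp [[-0.0026, -0.0003, 0.0224], [-0.0026, -0.0003, 0.0224], [-0.0026, -0.0003, 0.0224], [-0.0026, -0.0004, 0.0224]]
rotation [[-0.0, -0.001, -0.004], [-0.0, -0.001, -0.004], [-0.0, -0.001, -0.004], [-0.0, -0.001, -0.004]]
jaw [1, 1, 1, 1]
```

View pics/c_side.png

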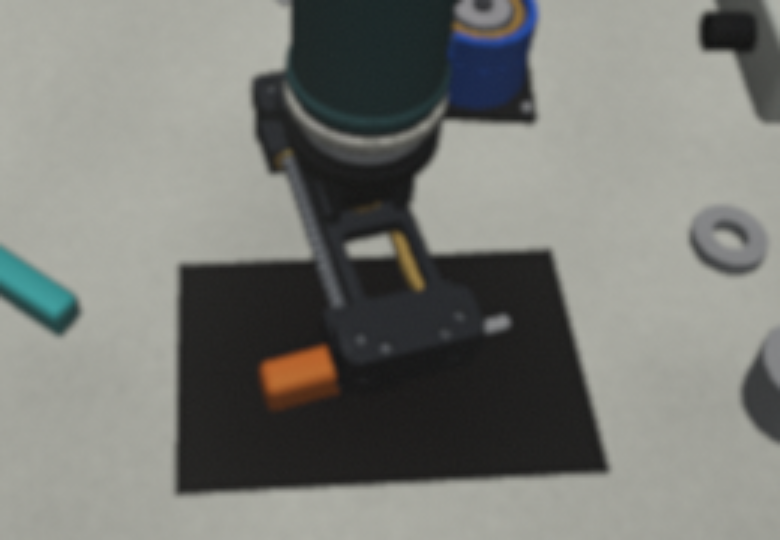

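The open gripper straddles the handle, with orange visible on the left at (300,378) and the tip on the right at (497,323). I'll descend.

>>> {"name": "apply_moves", "arguments": {"dp": [[-0.003, 0, 0.023], [-0.003, 0, 0.023], [-0.002, -0.001, 0.022], [-0.002, 0, 0.021], [0, 0, 0]], "rotation": [[0, -0.001, -0.004], [0, -0.001, -0.004], [0, -0.001, -0.004], [0, -0.001, -0.004], [0, 0, 0]], "jaw": [1, 1, 1, 1, 1]}}

```text
clock: 3.5
ee_pos: [0.5198, -0.2848, 0.0793]
tcp_rot: [-3.13, -0.009, -1.26]
contact_force: [-0.4, 0.5, 0.3]
grip_width: 0.999
```

```bash
python3 -c "
from h import *
plan([.5165,-.2888,.0695],-1.271,step=.025)"
```

```text
clock 3.50 p [ 0.5198 -0.2848  0.0793] rpy [-3.1296 -0.0095 -1.2598] F [-0.38  0.48  0.33] grip 0.999 dist 0.0110 ang 0.0190 N 1
dp [[0.0027, 0.0044, 0.0097]]
rotation [[-0.012, -0.009, 0.011]]
jaw [1]
```

>>> {"name": "apply_moves", "arguments": {"dp": [[0.003, 0.004, 0.009], [0, 0, 0]], "rotation": [[-0.012, -0.009, 0.011], [0, 0, 0]], "jaw": [1, 1]}}

```text
clock: 3.7
ee_pos: [0.5179, -0.2885, 0.0729]
tcp_rot: [-3.14, -0.002, -1.269]
contact_force: [-0.3, 1.2, -0.5]
grip_width: 0.998
```

```bash
python3 -c "
from h import *
plan([.5165,-.2888,.0695],-1.271,step=.025)"
```

```text
clock 3.70 p [ 0.5179 -0.2885  0.0729] rpy [-3.1400e+00 -2.3000e-03 -1.2693e+00] F [-0.31  1.18 -0.48] grip 0.998 dist 0.0037 ang 0.0033 N 1
dp [[-0.0002, 0.0015, 0.0034]]
rotation [[-0.002, -0.002, 0.002]]
jaw [1]
```

>>> {"name": "apply_moves", "arguments": {"dp": [[0, 0.001, 0.004], [0, 0, 0], [0, 0, 0], [0, 0, 0], [0, 0, 0]], "rotation": [[0, 0, 0], [0, 0, 0], [0, 0, 0], [0, 0, 0], [0, 0, 0]], "jaw": [0.8, 0.4, 0, 0, 0], "grip_force": 40}}

```text
clock: 4.2
ee_pos: [0.5192, -0.2905, 0.0728]
tcp_rot: [-3.135, -0.007, -1.27]
contact_force: [-0.3, 0.4, 0.4]
grip_width: 0.567
```

>>> {"name": "apply_moves", "arguments": {"dp": [[0, 0, 0], [0, 0, 0], [0, 0, 0], [0, 0, 0]], "rotation": [[0, 0, 0], [0, 0, 0], [0, 0, 0], [0, 0, 0]], "jaw": [0, 0, 0, 0]}}

```text
clock: 4.6
ee_pos: [0.5193, -0.2906, 0.073]
tcp_rot: [-3.135, -0.007, -1.27]
contact_force: [-0.4, 0.3, 0.5]
grip_width: 0.269
```

```bash
python3 -c "
from h import *
plan([.5165,-.2888,.12],-1.271,step=.025)"
```

```text
clock 4.60 p [ 0.5193 -0.2906  0.073 ] rpy [-3.1353 -0.0075 -1.2697] F [-0.44  0.34  0.52] grip 0.269 dist 0.0472 ang 0.0099 N 2
dp [[-0.0011, 0.0009, -0.0235], [-0.0012, 0.001, -0.0235]]
rotation [[-0.003, -0.004, 0.001], [-0.003, -0.004, 0.001]]
jaw [1, 1]
```

>>> {"name": "apply_moves", "arguments": {"dp": [[0, 0, -0.015], [0, 0, -0.03], [0, 0, -0.04], [0, 0, 0]], "rotation": [[-0.003, -0.004, 0], [-0.003, -0.004, 0], [0, 0, 0], [0, 0, 0]], "jaw": [0, 0, 0, 0]}}

```text
clock: 5.0
ee_pos: [0.5173, -0.2894, 0.1574]
tcp_rot: [3.137, 0.006, -1.27]
contact_force: [1.4, -0.5, -0.5]
grip_width: 0.271
```

```bash
python3 -c "
from h import *
plan([.5165,-.2888,.15],-1.271,step=.025)
cv2.imwrite('pics/d_top.png',cv2.resize(get_image('top')[110:260,340:490],None,fx=4,fy=4));cv2.imwrite('pics/d_side.png',cv2.resize(get_image('side')[200:380,220:480],None,fx=3,fy=3))
for c in('top','side'): print([(d['p'],np.round(d['point'],4)) for d in models.spot_point(c,'pick_grip')])"
```

```text
clock 5.00 p [ 0.5173 -0.2894  0.1574] rpy [ 3.1372  0.0059 -1.2696] F [ 1.44 -0.45 -0.46] grip 0.271 dist 0.0075 ang 0.0075 N 1
dp [[-0.0008, 0.0006, 0.0074]]
rotation [[0.004, 0.006, 0.001]]
jaw [1]
[(0.88, array([ 0.2956, -0.2312,  0.0151])), (0.76, array([0.4027, 0.1294, 0.018 ]))]
[(0.86, array([0.3952, 0.1321, 0.0137])), (0.84, array([ 0.5123, -0.287 ,  0.0992])), (0.61, array([ 0.3012, -0.231 ,  0.0117]))]
```

View pics/d_side.png

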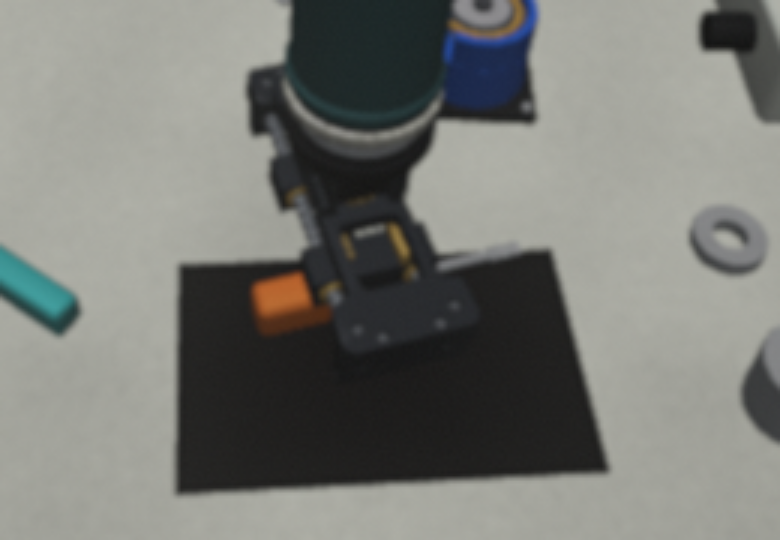

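View pics/d_top.png

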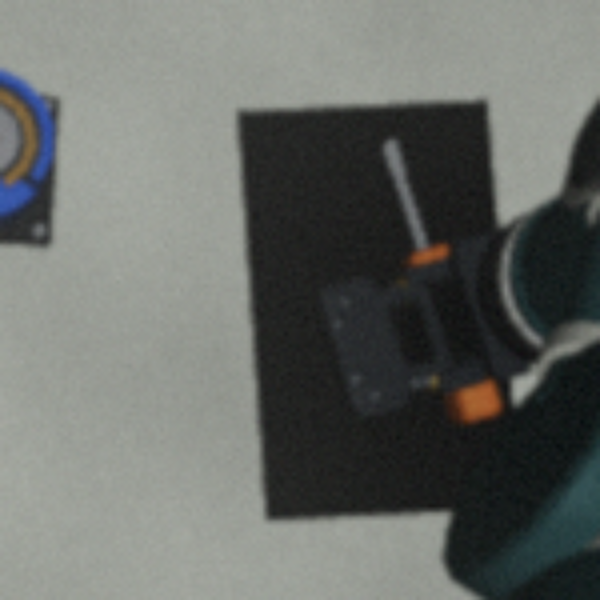

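```bash
python3 -c "
from h import *
o=r.get_obs();R=Ro.from_euler('xyz',o['tcp_rot'])
t=tri((340+389.5/4-.5,110+140.5/4-.5),(220+521.5/3-.5,200+246.5/3-.5))
print('tip',t,'in tool',R.inv().apply(t-o['ee_pos']))
print('exp',R.apply([0,-.113,.057])+o['ee_pos'])"
```

```text
tip [ 0.62343936 -0.25516221  0.09996993] in tool [ 0.00321404 -0.11541176  0.04875995]
exp [ 0.62004474 -0.25271793  0.09181228]
```

```bash
python3 -c "
from h import *
plan([.44,-.017,.18],-1.611,n=10,jaw=0)"
```

```text
clock 5.20 p [ 0.5131 -0.2869  0.1502] rpy [ 3.1288  0.0155 -1.2697] F [ 0.39  0.47 -0.91] grip 0.270 dist 0.2812 ang 0.3420 N 7
dp [[-0.04, -0.0014, -0.0036], [-0.04, 0.0005, -0.0037], [-0.0399, 0.0025, -0.0038], [-0.0397, 0.0044, -0.0039], [-0.0395, 0.0063, -0.004], [-0.0391, 0.0082, -0.0041], [-0.0386, 0.0101, -0.0042]]
rotation [[0.002, 0.002, 0.049], [0.002, 0.002, 0.049], [0.002, 0.002, 0.049], [0.002, 0.002, 0.049], [0.002, 0.002, 0.049], [0.002, 0.002, 0.049], [0.002, 0.002, 0.049]]
jaw [0, 0, 0, 0, 0, 0, 0]
```

>>> {"name": "apply_moves", "arguments": {"dp": [[-0.01, 0.01, -0.025], [-0.03, 0.02, -0.015], [-0.04, 0.005, 0], [-0.04, 0.005, 0], [-0.04, 0.005, 0]], "rotation": [[0, 0, 0.02], [0.002, 0.002, 0.05], [0.002, 0.002, 0.05], [0.002, 0.002, 0.05], [0.002, 0.002, 0.05]], "jaw": [0, 0, 0, 0, 0]}}

```text
clock: 5.7
ee_pos: [0.4323, -0.14, 0.185]
tcp_rot: [3.122, 0.012, -1.505]
contact_force: [-0.0, 1.2, -0.6]
grip_width: 0.266
```

```bash
python3 -c "
from h import *
plan([.44,-.017,.17],-1.611,n=10,jaw=0)"
```

```text
clock 5.70 p [ 0.4323 -0.14    0.185 ] rpy [ 3.122   0.0122 -1.5046] F [-0.03  1.2  -0.57] grip 0.266 dist 0.1241 ang 0.1089 N 3
dp [[-0.0407, -0.0054, 0.0054], [-0.0409, -0.0039, 0.0053], [-0.041, -0.0024, 0.0052]]
rotation [[0.007, 0.004, 0.035], [0.007, 0.004, 0.035], [0.007, 0.004, 0.035]]
jaw [0, 0, 0]
```

>>> {"name": "apply_moves", "arguments": {"dp": [[-0.041, -0.005, 0.005], [-0.041, -0.004, 0.005], [-0.035, -0.002, 0.005], [0, 0, 0], [0, 0, 0]], "rotation": [[0.007, 0.004, 0.035], [0.007, 0.004, 0.035], [0.007, 0.004, 0.035], [0, 0, 0], [0, 0, 0]], "jaw": [0, 0, 0, 0, 0]}}

```text
clock: 6.2
ee_pos: [0.4308, -0.014, 0.1621]
tcp_rot: [3.128, 0.001, -1.611]
contact_force: [-0.6, -0.2, -1.1]
grip_width: 0.27
```

```bash
python3 -c "
from h import *
plan([.44,-.017,.12],-1.611,n=10,jaw=0,step=.02)"
```

```text
clock 6.20 p [ 0.4308 -0.014   0.1621] rpy [ 3.1277e+00  1.1000e-03 -1.6108e+00] F [-0.6  -0.19 -1.12] grip 0.270 dist 0.0432 ang 0.0139 N 3
dp [[0.0009, -0.0033, 0.014], [0.0009, -0.0032, 0.014], [0.0009, -0.0032, 0.014]]
rotation [[0.005, 0.0, 0.0], [0.005, 0.0, 0.0], [0.005, 0.0, 0.0]]
jaw [0, 0, 0]
```

>>> {"name": "apply_moves", "arguments": {"dp": [[0.001, -0.003, 0.014], [0.001, -0.003, 0.014], [0.001, -0.003, 0.012], [0, 0, 0], [0, 0, 0]], "rotation": [[0.005, 0, 0], [0.005, 0, 0], [0.005, 0, 0], [0, 0, 0], [0, 0, 0]], "jaw": [0, 0, 0, 0, 0]}}

```text
clock: 6.7
ee_pos: [0.4379, -0.0218, 0.1181]
tcp_rot: [3.137, 0.0, -1.613]
contact_force: [0.2, 0.0, -1.2]
grip_width: 0.267
```

```bash
python3 -c "
from h import *
plan([.44,-.017,.12],-1.611,n=10,jaw=0,step=.02)
a=get_image('top');o1=r.get_obs();b=get_image('side');o2=r.get_obs()
print(o1['ee_pos'],o2['ee_pos'],o2['tcp_rot'])
cv2.imwrite('pics/e_top.png',a);cv2.imwrite('pics/e_side.png',b)
cv2.imwrite('pics/e_t.png',cv2.resize(a[110:210,270:370],None,fx=6,fy=6,interpolation=cv2.INTER_CUBIC));cv2.imwrite('pics/e_s.png',cv2.resize(b[160:260,300:410],None,fx=6,fy=6,interpolation=cv2.INTER_CUBIC))"
```

```text
clock 6.70 p [ 0.4379 -0.0218  0.1181] rpy [ 3.1370e+00  1.0000e-04 -1.6135e+00] F [ 0.22  0.03 -1.18] grip 0.267 dist 0.0055 ang 0.0052 N 1
dp [[-0.0049, -0.0018, -0.0019]]
rotation [[0.005, 0.0, -0.002]]
jaw [0]
[ 0.43783986 -0.02170878  0.11815295] [ 0.4380865  -0.02149446  0.11848281] [ 3.13779296e+00  1.45803482e-04 -1.61324273e+00]
```

View pics/e_t.png

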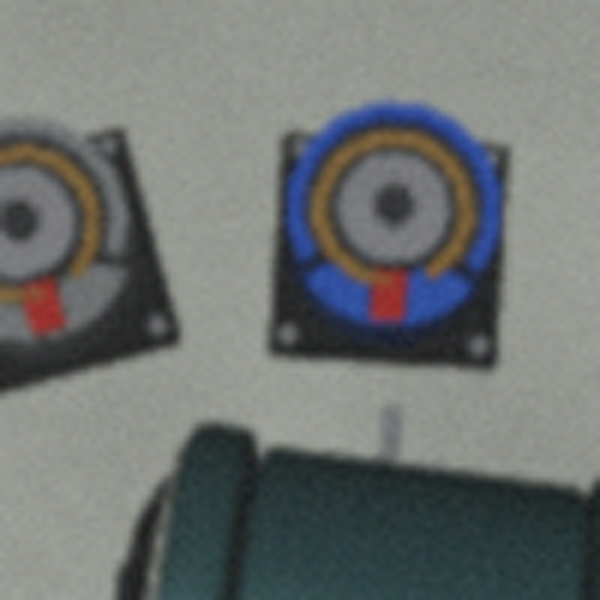

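View pics/e_s.png

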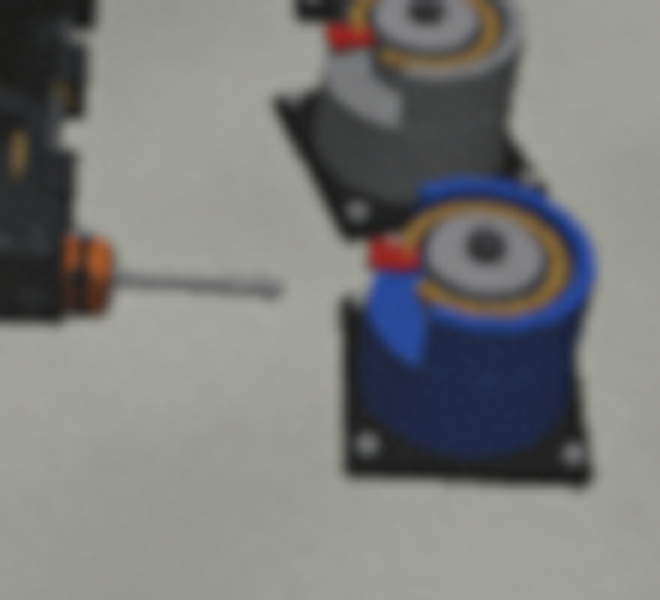

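```bash
python3 -c "
from h import *
f=lambda x,y,u,v:(x+(u+.5)/6-.5,y+(v+.5)/6-.5)
o=r.get_obs();R=Ro.from_euler('xyz',o['tcp_rot'])
t=tri(f(270,110,392,405),f(300,160,282,288));print('tip',t,'tool',R.inv().apply(t-o['ee_pos']))
for z in(.058,.06,.062,.064): print(z,ray('top',f(270,110,392,405),z),ray('side',f(300,160,282,288),z))
print('exp',o['ee_pos']+R.apply([0,-.113,.057]))
print('tab end face',tri(f(270,110,388,323),f(300,160,371,250)))
print('handle front', [ray('side',f(300,160,88,k),z) for k,z in((237,.074),)])
print(np.round(o['ee_pos'],4))
X=np.array([.589,-.0228,0]);d=np.array([.9992,-.04,0])
for s in(-.01,.01): print(s,(P('side',X+d*s+[0,0,.0745])-[300,160])*6,(P('top',X+d*s+[0,0,.077])-[270,110])*6)
"
```

```text
tip [ 0.54916954 -0.02538701  0.06025062] tool [-0.00081612 -0.11136862  0.05780956]
0.058 [ 0.54971086 -0.02543086  0.058     ] [ 0.54924338 -0.02309122  0.058     ]
0.06 [ 0.54938137 -0.02538368  0.06      ] [ 0.54903682 -0.02516329  0.06      ]
0.062 [ 0.54905188 -0.0253365   0.062     ] [ 0.54883027 -0.02723536  0.062     ]
0.064 [ 0.5487224  -0.02528933  0.064     ] [ 0.54862372 -0.02930744  0.064     ]
exp [ 0.55076788 -0.02627187  0.06105386]
tab end face [ 0.58016091 -0.02247255  0.0781494 ]
handle front [array([ 0.47422659, -0.01407429,  0.074     ])]
[ 0.4381 -0.0215  0.1185]
-0.01 [360.61490751 254.89176809] [385.12381782 319.83348785]
0.01 [413.37925454 257.57296869] [388.58239633 269.39029771]
```

```bash
python3 -c "
from h import *
plan([.472,-.0192,.1185],-1.611,n=10,jaw=0,step=.012)"
```

```text
clock 6.80 p [ 0.4381 -0.0215  0.1185] rpy [ 3.1378e+00  1.0000e-04 -1.6132e+00] F [ 0.2   0.35 -0.55] grip 0.271 dist 0.0340 ang 0.0044 N 3
dp [[-0.0012, -0.0113, -0.0], [-0.0012, -0.0113, -0.0], [-0.0012, -0.0113, -0.0]]
rotation [[0.001, 0.0, -0.001], [0.001, 0.0, -0.001], [0.001, 0.0, -0.001]]
jaw [0, 0, 0]
```

>>> {"name": "apply_moves", "arguments": {"dp": [[-0.001, -0.011, 0], [-0.001, -0.011, 0], [-0.001, -0.009, 0], [0, 0, 0], [0, 0, 0]], "rotation": [[0.001, 0, -0.001], [0.001, 0, -0.001], [0.001, 0, -0.001], [0, 0, 0], [0, 0, 0]], "jaw": [0, 0, 0, 0, 0]}}

```text
clock: 7.3
ee_pos: [0.4746, -0.0202, 0.1209]
tcp_rot: [-3.137, -0.0, -1.61]
contact_force: [-0.9, 0.8, -0.9]
grip_width: 0.269
```

```bash
python3 -c "
from h import *
plan([.485,-.0192,.1185],-1.611,n=10,jaw=0,step=.012)
b=get_image('side');print(r.get_obs()['ee_pos'])
cv2.imwrite('pics/f_s.png',cv2.resize(b[160:260,300:410],None,fx=6,fy=6,interpolation=cv2.INTER_CUBIC))"
```

```text
clock 7.30 p [ 0.4746 -0.0202  0.1209] rpy [-3.1368e+00 -1.0000e-04 -1.6102e+00] F [-0.91  0.81 -0.9 ] grip 0.269 dist 0.0107 ang 0.0049 N 1
dp [[-0.0014, -0.0103, 0.0024]]
rotation [[-0.005, -0.0, 0.001]]
jaw [0]
[ 0.4746782  -0.02017223  0.12096626]
```

View pics/f_s.png

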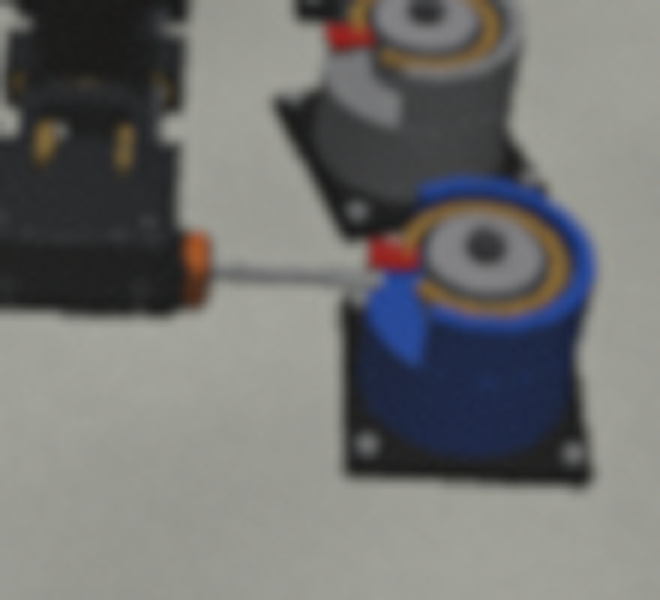

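The tip is just under the tab's free end at about (378,282), and the tab hasn't moved. I'll continue in to the full depth.

>>> {"name": "apply_moves", "arguments": {"dp": [[-0.001, -0.006, 0.001], [0, -0.005, 0.001], [0, 0, 0], [0, 0, 0]], "rotation": [[-0.004, 0, 0], [0, 0, 0], [0, 0, 0], [0, 0, 0]], "jaw": [0, 0, 0, 0]}}

```text
clock: 7.75
ee_pos: [0.4859, -0.0193, 0.1185]
tcp_rot: [3.142, -0.0, -1.61]
contact_force: [0.2, 0.1, -0.2]
grip_width: 0.266
```

```bash
python3 -c "
from h import *
plan([.485,-.0192,.1185],-1.611,n=10,jaw=0,step=.012)
b=get_image('side');print(r.get_obs()['ee_pos'])
cv2.imwrite('pics/g_s.png',cv2.resize(b[160:260,300:410],None,fx=6,fy=6,interpolation=cv2.INTER_CUBIC))"
```

```text
clock 7.75 p [ 0.4859 -0.0193  0.1185] rpy [ 3.1415e+00 -1.0000e-04 -1.6098e+00] F [ 0.24  0.1  -0.23] grip 0.266 dist 0.0010 ang 0.0012 N 1
dp [[-0.0001, 0.001, 0.0]]
rotation [[0.0, -0.0, 0.001]]
jaw [0]
[ 0.48592829 -0.01929663  0.11853889]
```

View pics/g_s.png

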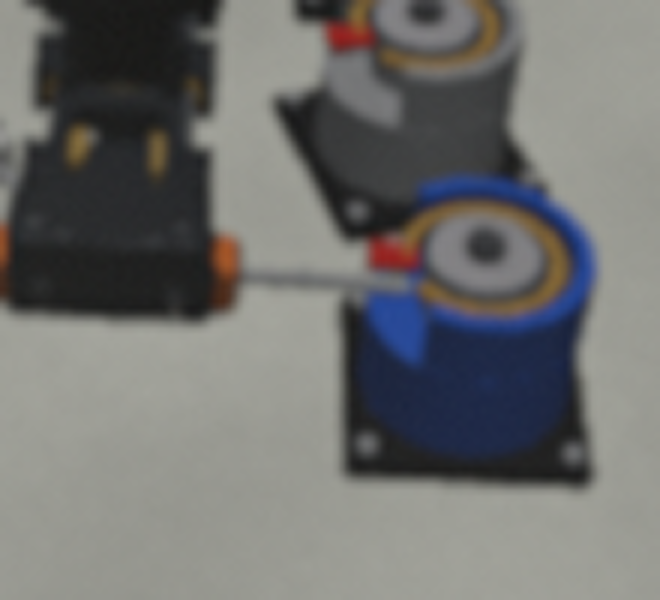

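The tip is fully under the tab, with the shank end at (415,284), below the red at (393,255). I'll lift in steps.

>>> {"name": "apply_moves", "arguments": {"dp": [[0, 0, -0.006], [0, 0, -0.007], [0, 0, -0.007], [0, 0, -0.007], [0, 0, 0]], "rotation": [[0, 0, 0], [0, 0, 0], [0, 0, 0], [0, 0, 0], [0, 0, 0]], "jaw": [0, 0, 0, 0, 0]}}

```text
clock: 8.3
ee_pos: [0.485, -0.0193, 0.1478]
tcp_rot: [3.14, -0.0, -1.61]
contact_force: [0.6, 0.1, -1.3]
grip_width: 0.267
```

```bash
python3 -c "
from h import *
plan([.486,-.0192,.165],-1.611,n=10,jaw=0,step=.012)
b=get_image('side');print(r.get_obs()['ee_pos'])
cv2.imwrite('pics/h_s.png',cv2.resize(b[160:260,300:410],None,fx=6,fy=6,interpolation=cv2.INTER_CUBIC))"
```

```text
clock 8.30 p [ 0.485  -0.0193  0.1478] rpy [ 3.1404e+00 -1.0000e-04 -1.6099e+00] F [ 0.64  0.1  -1.3 ] grip 0.267 dist 0.0172 ang 0.0016 N 2
dp [[-0.0001, -0.0005, -0.0086], [-0.0001, -0.0005, -0.0086]]
rotation [[0.001, -0.0, 0.001], [0.001, -0.0, 0.001]]
jaw [0, 0]
[ 0.4849419  -0.01930454  0.14749366]
```

View pics/h_s.png

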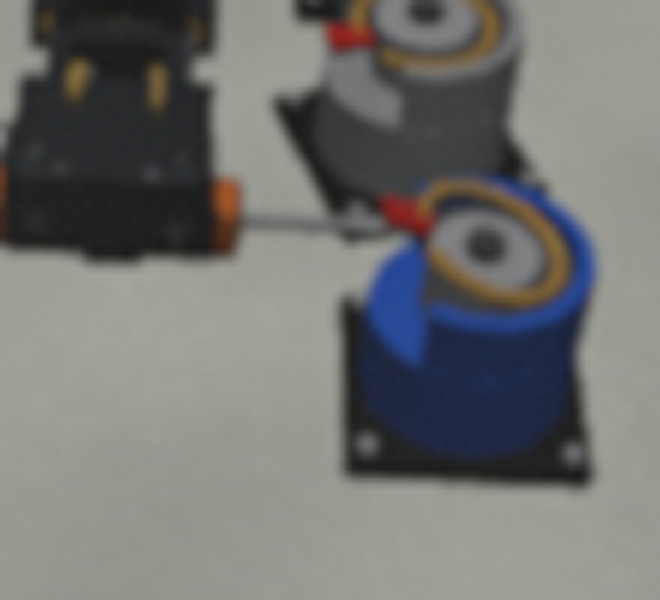

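>>> {"name": "apply_moves", "arguments": {"dp": [[0, 0, -0.008], [0, -0.002, -0.007], [0, -0.002, -0.006], [0, 0, 0], [0, 0, 0]], "rotation": [[0, 0, 0], [0, 0, 0], [0, 0, 0], [0, 0, 0], [0, 0, 0]], "jaw": [0, 0, 0, 0, 0]}}

```text
clock: 8.85
ee_pos: [0.4891, -0.0194, 0.1704]
tcp_rot: [3.14, -0.0, -1.61]
contact_force: [-0.9, -0.1, -1.0]
grip_width: 0.271
```

```bash
python3 -c "
from h import *
plan([.486,-.0192,.165],-1.611,n=10,jaw=0,step=.012)
b=get_image('side');print(r.get_obs()['ee_pos'])
cv2.imwrite('pics/i_s.png',cv2.resize(b[160:260,300:410],None,fx=6,fy=6,interpolation=cv2.INTER_CUBIC))"
```

```text
clock 8.85 p [ 0.4891 -0.0194  0.1704] rpy [ 3.1401 -0.     -1.6099] F [-0.92 -0.08 -1.02] grip 0.271 dist 0.0062 ang 0.0018 N 1
dp [[-0.0001, 0.0031, 0.0054]]
rotation [[0.001, -0.0, 0.001]]
jaw [0]
[ 0.48908675 -0.01948263  0.17034353]
```

View pics/i_s.png

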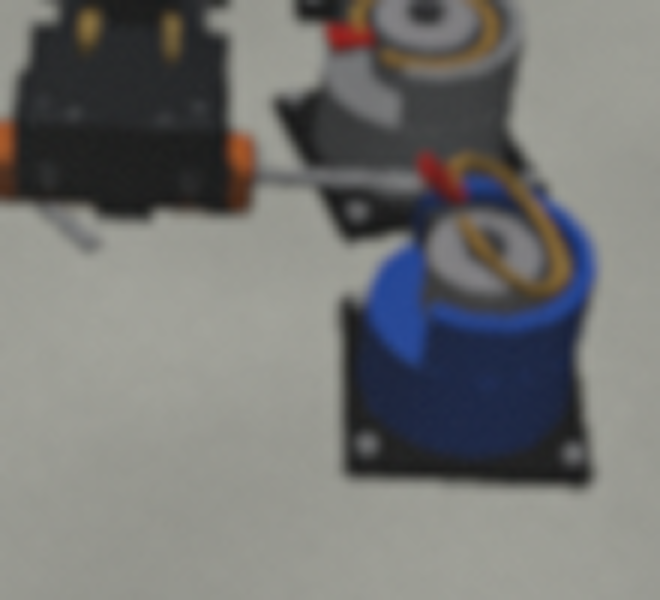

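The ring is raised, with the red tab now at (442,178) on a steep slope, roughly 0.65 rad. I'll withdraw the pick backwards and slightly down.

>>> {"name": "apply_moves", "arguments": {"dp": [[0, 0.002, 0.003], [0, 0.01, 0.002], [0, 0.015, 0], [0, 0.02, 0], [0, 0.01, 0]], "rotation": [[0, 0, 0], [0, 0, 0], [0, 0, 0], [0, 0, 0], [0, 0, 0]], "jaw": [0, 0, 0, 0, 0]}}

```text
clock: 9.4
ee_pos: [0.4281, -0.017, 0.1636]
tcp_rot: [3.138, 0.0, -1.61]
contact_force: [0.1, -0.4, -1.0]
grip_width: 0.27
```

```bash
python3 -c "
from h import *
plan([.50,-.28,.17],-1.271,n=10,jaw=0)
b=get_image('side');a=get_image('top')
cv2.imwrite('pics/j_s.png',cv2.resize(b[160:260,300:410],None,fx=6,fy=6,interpolation=cv2.INTER_CUBIC))
cv2.imwrite('pics/j_t.png',cv2.resize(a[110:210,270:370],None,fx=6,fy=6,interpolation=cv2.INTER_CUBIC))"
```

```text
clock 9.40 p [ 0.4281 -0.017   0.1636] rpy [ 3.1379e+00  1.0000e-04 -1.6098e+00] F [ 0.05 -0.42 -0.96] grip 0.270 dist 0.2727 ang 0.3389 N 7
dp [[0.0371, -0.0117, -0.001], [0.0377, -0.0099, -0.0009], [0.0381, -0.0081, -0.0009], [0.0384, -0.0062, -0.0009], [0.0387, -0.0044, -0.0009], [0.0389, -0.0025, -0.0009], [0.0389, -0.0006, -0.0009]]
rotation [[0.001, 0.0, -0.048], [0.001, 0.0, -0.048], [0.001, 0.0, -0.048], [0.001, 0.0, -0.048], [0.001, 0.0, -0.048], [0.001, 0.0, -0.048], [0.001, 0.0, -0.048]]
jaw [0, 0, 0, 0, 0, 0, 0]
```

View pics/j_s.png

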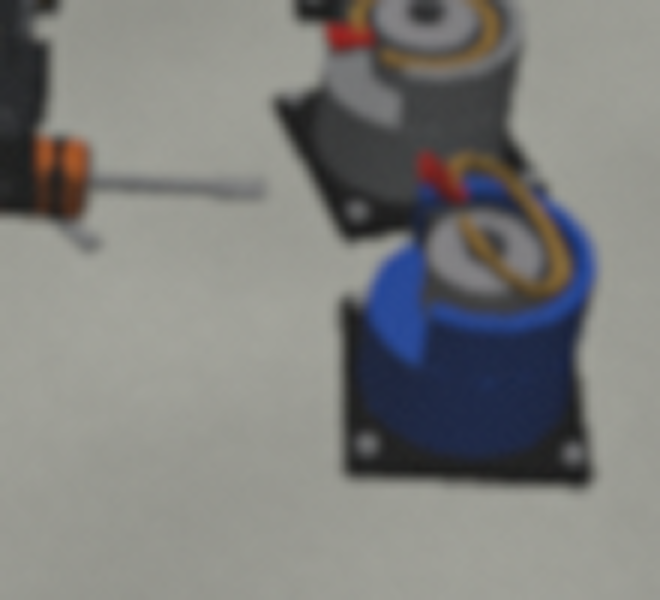

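View pics/j_t.png

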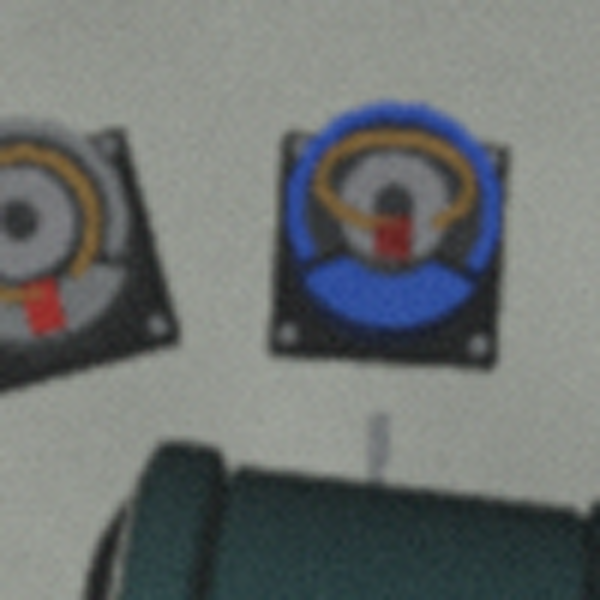

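The ring stays up after the withdrawal, with the tab at (442,178) in side and (393,238) in top. I'll triangulate the tab and start back to the mat.

```bash
python3 -c "
from h import *
f=lambda x,y,u,v:(x+(u+.5)/6-.5,y+(v+.5)/6-.5)
print('tab mid',tri(f(270,110,393,239),f(300,160,442,178)),'tab end',tri(f(270,110,393,260),f(300,160,427,158)))
"
```

```text
tab mid [ 0.60360458 -0.02272568  0.11560115] tab end [ 0.59540489 -0.02270264  0.12470735]
```

>>> {"name": "apply_moves", "arguments": {"dp": [[0.037, -0.002, -0.004], [0.038, -0.005, -0.001], [0.038, -0.008, -0.001], [0.039, -0.008, -0.001], [0.039, -0.006, -0.001]], "rotation": [[0.001, 0, -0.04], [0.001, 0, -0.048], [0.001, 0, -0.048], [0.001, 0, -0.048], [0.001, 0, -0.048]], "jaw": [0, 0, 0, 0, 0]}}

```text
clock: 10.0
ee_pos: [0.4704, -0.2075, 0.1736]
tcp_rot: [-3.133, -0.002, -1.36]
contact_force: [0.5, -0.1, 0.3]
grip_width: 0.275
```

```bash
python3 -c "
from h import *
plan([.515,-.288,.15],-1.271,n=10,jaw=0)"
```

```text
clock 10.00 p [ 0.4704 -0.2075  0.1736] rpy [-3.1328e+00 -1.8000e-03 -1.3604e+00] F [ 0.46 -0.1   0.3 ] grip 0.275 dist 0.0950 ang 0.0899 N 3
dp [[0.0293, -0.0089, 0.008], [0.0296, -0.008, 0.0079], [0.0298, -0.0072, 0.0079]]
rotation [[-0.003, -0.001, -0.03], [-0.003, -0.001, -0.03], [-0.003, -0.001, -0.03]]
jaw [0, 0, 0]
```

>>> {"name": "apply_moves", "arguments": {"dp": [[0.029, -0.009, 0.008], [0.029, -0.008, 0.008], [0.025, -0.007, 0.008], [0, 0, 0], [0, 0, 0]], "rotation": [[-0.003, -0.001, -0.03], [-0.003, -0.001, -0.03], [-0.003, -0.001, -0.03], [0, 0, 0], [0, 0, 0]], "jaw": [0, 0, 0, 0, 0]}}

```text
clock: 10.5
ee_pos: [0.5193, -0.2934, 0.1511]
tcp_rot: [-3.136, -0.007, -1.273]
contact_force: [-0.5, 0.2, -1.4]
grip_width: 0.264
```

```bash
python3 -c "
from h import *
plan([.517,-.289,.09],-1.271,n=10,jaw=0,step=.018)"
```

```text
clock 10.50 p [ 0.5193 -0.2934  0.1511] rpy [-3.1358 -0.0065 -1.2727] F [-0.5   0.16 -1.44] grip 0.264 dist 0.0613 ang 0.0089 N 4
dp [[-0.0013, 0.0003, 0.0153], [-0.0013, 0.0003, 0.0153], [-0.0013, 0.0003, 0.0153], [-0.0012, 0.0002, 0.0153]]
rotation [[-0.001, -0.002, -0.0], [-0.001, -0.002, -0.0], [-0.001, -0.002, -0.0], [-0.001, -0.002, -0.0]]
jaw [0, 0, 0, 0]
```

>>> {"name": "apply_moves", "arguments": {"dp": [[-0.001, 0, 0.015], [-0.001, 0, 0.015], [-0.001, 0, 0.015], [-0.001, 0, 0.012], [0, 0, 0]], "rotation": [[-0.001, -0.002, 0], [-0.001, -0.002, 0], [-0.001, -0.002, 0], [-0.001, -0.002, 0], [0, 0, 0]], "jaw": [0, 0, 0, 0, 0]}}

```text
clock: 11.0
ee_pos: [0.5163, -0.2853, 0.0889]
tcp_rot: [-3.141, 0.005, -1.271]
contact_force: [0.1, 0.3, -1.2]
grip_width: 0.269
```

```bash
python3 -c "
from h import *
plan([.517,-.289,.074],-1.271,n=10,jaw=0,step=.008)
cv2.imwrite('pics/k_s.png',cv2.resize(get_image('side')[200:380,220:480],None,fx=3,fy=3))"
```

```text
clock 11.00 p [ 0.5163 -0.2853  0.0889] rpy [-3.1415  0.0045 -1.2709] F [ 0.07  0.34 -1.18] grip 0.269 dist 0.0154 ang 0.0045 N 2
dp [[0.0019, 0.0002, 0.0075], [0.0019, 0.0002, 0.0075]]
rotation [[-0.0, 0.002, 0.0], [-0.0, 0.002, 0.0]]
jaw [0, 0]
```

View pics/k_s.png

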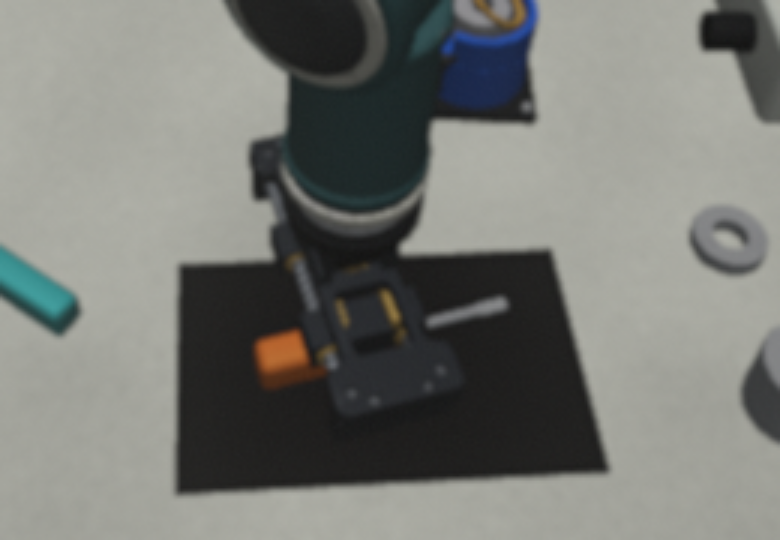

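The pick is over the mat and almost down, with its handle at (285,355) and tip at (500,305). I'll lower it the last 16 mm gently.

>>> {"name": "apply_moves", "arguments": {"dp": [[0.001, 0, 0.006], [0.001, 0, 0.006], [0, 0, 0.003], [0, 0, 0]], "rotation": [[0, 0, 0], [0, 0, 0], [0, 0, 0], [0, 0, 0]], "jaw": [0, 0, 0, 0]}}

```text
clock: 11.45
ee_pos: [0.5183, -0.288, 0.0746]
tcp_rot: [-3.139, 0.002, -1.271]
contact_force: [-0.4, -0.2, -0.8]
grip_width: 0.27
```

```bash
python3 -c "
from h import *
plan([.517,-.289,.0735],-1.271,n=10,jaw=0,step=.008)"
```

```text
clock 11.45 p [ 0.5183 -0.288   0.0746] rpy [-3.1392e+00  1.9000e-03 -1.2706e+00] F [-0.42 -0.24 -0.8 ] grip 0.270 dist 0.0020 ang 0.0030 N 1
dp [[0.0006, 0.0016, 0.0011]]
rotation [[-0.002, 0.002, 0.0]]
jaw [0]
```

>>> {"name": "apply_moves", "arguments": {"dp": [[0, 0, 0.0015], [0, 0, 0]], "rotation": [[0, 0, 0], [0, 0, 0]], "jaw": [0, 0]}}

```text
clock: 11.65
ee_pos: [0.5187, -0.2884, 0.0735]
tcp_rot: [-3.139, 0.001, -1.271]
contact_force: [0.2, 0.9, -1.0]
grip_width: 0.273
```

>>> {"name": "apply_moves", "arguments": {"dp": [[0, 0, 0], [0, 0, 0], [0, 0, 0], [0, 0, 0], [0, 0, 0]], "rotation": [[0, 0, 0], [0, 0, 0], [0, 0, 0], [0, 0, 0], [0, 0, 0]], "jaw": [0.35, 0.5, 0.7, 0.9, 0.9]}}

```text
clock: 12.15
ee_pos: [0.5198, -0.2891, 0.0751]
tcp_rot: [-3.136, -0.001, -1.271]
contact_force: [0.0, 0.6, 0.3]
grip_width: 0.688
```

>>> {"name": "apply_moves", "arguments": {"dp": [[0, 0, 0], [0, 0, 0], [0, 0, 0]], "rotation": [[0, 0, 0], [0, 0, 0], [0, 0, 0]], "jaw": [0.9, 0.9, 0.9]}}

```text
clock: 12.45
ee_pos: [0.5199, -0.2891, 0.0752]
tcp_rot: [-3.136, -0.001, -1.271]
contact_force: [0.4, 0.9, -0.5]
grip_width: 0.896
```

Released. I'll raise straight up and swing clear towards the robot.

>>> {"name": "apply_moves", "arguments": {"dp": [[0, 0, -0.015], [0, 0, -0.03], [0, 0, -0.04], [0, 0, -0.045], [0, 0, -0.04]], "rotation": [[0, 0, 0], [0, 0, 0], [0, 0, 0], [0, 0, 0], [0, 0, 0]], "jaw": [0.9, 0.9, 0.9, 0.9, 0.9]}}

```text
clock: 12.95
ee_pos: [0.5149, -0.2867, 0.2459]
tcp_rot: [3.136, 0.011, -1.271]
contact_force: [0.8, -0.7, 0.0]
grip_width: 0.904
```

```bash
python3 -c "
from h import *
plan([.40,-.42,.27],-1.271,n=10,jaw=.9)"
```

```text
clock 12.95 p [ 0.5149 -0.2867  0.2459] rpy [ 3.1362  0.0107 -1.271 ] F [ 0.78 -0.69  0.04] grip 0.904 dist 0.1776 ang 0.0120 N 4
dp [[0.0233, 0.0373, -0.0061], [0.0233, 0.0373, -0.0061], [0.0233, 0.0373, -0.006], [0.0233, 0.0373, -0.006]]
rotation [[0.001, 0.003, 0.0], [0.001, 0.003, 0.0], [0.001, 0.003, 0.0], [0.001, 0.003, 0.0]]
jaw [0.9, 0.9, 0.9, 0.9]
```

>>> {"name": "apply_moves", "arguments": {"dp": [[0.023, 0.037, -0.006], [0.023, 0.037, -0.006], [0.023, 0.037, -0.006], [0.02, 0.03, -0.006], [0, 0, 0]], "rotation": [[0, 0, 0], [0, 0, 0], [0, 0, 0], [0, 0, 0], [0, 0, 0]], "jaw": [0.9, 0.9, 0.9, 0.9, 0.9]}}

```text
clock: 13.45
ee_pos: [0.4084, -0.4194, 0.2889]
tcp_rot: [-3.133, -0.012, -1.265]
contact_force: [1.0, 0.1, -0.5]
grip_width: 0.902
```

```bash
python3 -c "
from h import *
o=r.get_obs();print(o['ee_pos'],o['contact_force'])
cv2.imwrite('pics/l_s.png',get_image('side'));cv2.imwrite('pics/l_t.png',get_image('top'))
for c in('top','side'):
  for q in ('pick_grip','ring_tab'): print(c,q,[(d['p'],np.round(d['point'],4)) for d in models.spot_point(c,q)])"
```

```text
[ 0.40843449 -0.41936964  0.28885846] [ 0.97241378  0.10552235 -0.45180083]
top pick_grip [(0.94, array([ 0.5122, -0.2911,  0.0114])), (0.82, array([0.4006, 0.1291, 0.0142])), (0.69, array([ 0.2975, -0.2301,  0.013 ]))]
top ring_tab [(0.49, array([ 0.6049, -0.023 ,  0.1137]))]
side pick_grip [(0.68, array([0.4011, 0.1308, 0.014 ])), (0.63, array([ 0.3034, -0.2335,  0.0147])), (0.61, array([ 0.5151, -0.2854,  0.0211]))]
side ring_tab [(0.59, array([ 0.6026, -0.0235,  0.115 ]))]
```

View pics/l_s.png

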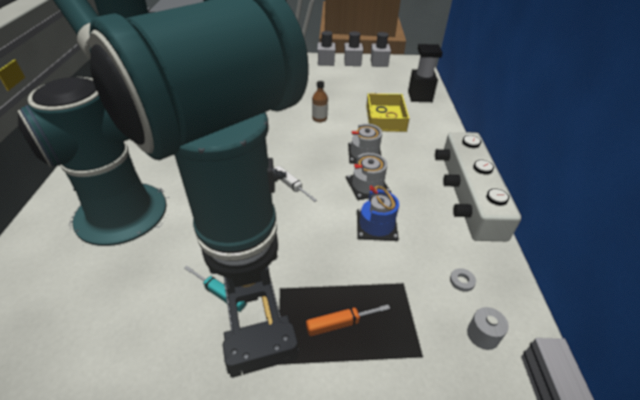

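View pics/l_t.png

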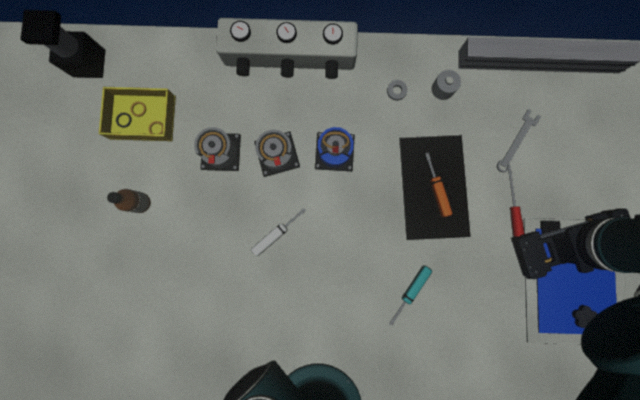

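The pick lies flat on the mat at (333,321) in side and (440,195) in top. The blue ring is up, with its tab at about z 0.114, and the gripper is clear at about 0.29 m. I'll let it settle and hand in.

>>> {"name": "apply_moves", "arguments": {"dp": [[0, 0, 0], [0, 0, 0]], "rotation": [[0, 0, 0], [0, 0, 0]], "jaw": [0.9, 0.9]}}

```text
clock: 13.95
ee_pos: [0.4123, -0.4129, 0.2847]
tcp_rot: [-3.134, -0.004, -1.256]
contact_force: [0.5, 0.0, 0.4]
grip_width: 0.901
```

```bash
python3 -c "
from h import *
o=r.get_obs();print(o['clock'],o['ee_pos'],abs(o['qvel']).max());r.close_job()"
```

```text
13.95 [ 0.41231646 -0.41288277  0.28467915] 0.017057260778628534
the job is handed in; nothing more can be done
```

The job is done and handed in at 13.95 s. I took the orange pick from the mat, lifted the red-tipped end of the blue roller's ring, laid the pick back on the mat and let go.

- **Ring:** after I withdrew the pick, the tab's centre measured about 0.114–0.116 m high, against 0.0745 m seated. That is roughly 40 mm up, about 0.65 rad, and it had stayed there when I looked again at the end.
- **Pick:** the last pictures show it lying flat and wholly on the mat. The networks put its handle at about (0.514, -0.288), within 4 mm of where it started.
- **Robot:** at hand-in the gripper was open, about 0.2 m above the table at the fingertips and touching nothing. The force readings I saw stayed under about 2 N.
- **Other objects:** the turquoise and white picks and the other rollers were not moved.

No check failed. The two cameras' readings of the pick's height differ, 11 mm against 21 mm, with 16 mm expected. I put this down to network error, since the pictures show the pick flat.

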